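# Snap the retaining clip onto the tube mixer's spindle

### The arm

A 7-joint arm with a two-finger parallel gripper is mounted at the origin on a cart in front of the work surface, level with it; the furniture and walls round the work are solid. World frame = base frame: x ahead of the robot, y to its left, z up, the work surface at z = 0. Lengths are in m, angles in rad, forces in N, time in s.
With the tool pointing down it reaches from about 0.4 to 0.85 m from the base axis. Payload 4.5 kg.
Tool frame: the origin (TCP) lies at the very end of the fingers, on their centre line; the grasp point (between the pads) lies 19 mm behind it; z points along the fingers, y is the line along which they close (so a half turn about z gives the same grasp; the last joint's range is limited). The gripper opens to 88 mm and grips with 3 to 60 N. Pads are 18 mm wide; open, the fingers measure 123 mm over their backs; the gripper's body (75 mm by 187 mm) begins 45 mm behind the grasp point.
Start: joints at [-1.178, 0.689, -0.195, 1.565, 0.157, 0.902, -0.215], TCP at [0.219, 0.585, 0.211] pointing down, gripper open.
Joint ranges: [-3.01, 3.01], [-0.46, 2.08], [-1.47, 1.51], [0.13, 2.56], [-1, 4.14], [0.04, 2.09], [-2.66, 2.66]. Speed limits (rad/s): [2.57, 2.57, 3.14, 3.14, 3.14, 3.14, 3.14].

### API

Orientations are given as a unit quaternion [x, y, z, w].
In Python, from plant import r gives the robot as it stands. The module is installed in compiled form; this text tells all that it offers.
- The arm moves only by the tool step_arm, never from a script. Its argument "increments" is a list of rows, each a list of 2 entries, a list of its own where there are three numbers: the shift along the world's x, y, z in cm, then the turn, a rotation vector about the world's x, y, z in degrees. A call has exactly 10 rows; each row shifts and turns the commanded pose from where the row before left it; what a row does not reach is not made up. A row lasts 1/10 s, in which the tool goes at most 50 mm and 8.59 degrees, less where a joint would pass 70% of its speed; a pose out of reach is approached as far as the arm can. A call is refused whole if a number of a shift passes 5 or a number of a turn 8.59, either way. A call with a gripper value outside its range is refused whole. "fingers" is the opening, from 0 (shut) to 1 (fully open), set as the call begins (left out, the last holds). The fingers move at their own pace and stop on an object; "grip_force" is the grip in N (left out, the last holds). Time passes only in rows, so rows that do not move let the fingers close, or fill a call up. It gives the time, the measured TCP pose, the force, the opening and the grip force at its end, in the units of the state.
- r.get_state(): the state, without advancing time (a new reading comes with each control period).
- r.snapshot(name): name is "scene" or "top" or "wrist"; returns (picture, depth): 400x640x3 uint8, red, green, blue; 400x640 float32, m along the optical axis (not along the pixel's ray), 0 where there is no reading.
- r.calibration(name): a dict with "fov_y" (degrees; the focal length in pixels is half the picture's height over the tangent of half this angle, whatever the lens; pixels are square), "cx", "cy" (the principal point, pixels), "k1" (the pictures are not rectified: a ray, as slopes to the right and down, at radius r is drawn at 1 + k1 r^2 times it, then the intrinsics apply), "R" (3x3) and "t" (3): a world point X has camera coordinates R X + t. Camera axes: x right, y down, z forward; pixel columns grow to the right and rows downward; lengths in m; the calibration is good to about 2 mm. A picture is of the moment at which its call begins: read the wrist's pose just before it. calibration takes no time and is no camera call; for the wrist camera it gives the pose at the moment of the call.
- r.finish_job(): hands the job in; it is judged then, once.
The state is a dict: "clock": time; "q": joint angles; "qd": joint speeds; "joint_torque": joint torques, N m; "tool_pos": TCP position; "eef_rot": TCP orientation; "contact_force": force on the tool from outside, world axes, zero at the start; "moment": the same for the moment, N m; "opening": opening from 0.0 (shut) to 1.0 (fully open); "finger_force": force on a finger pad.
Only numpy, scipy, OpenCV 4.12 (cv2) and the standard library are available. Lean on these libraries where they do the work, as an engineer would, in place of code of your own. Each camera call takes 0.05 s, during which the arm holds its last target. There are 200 camera calls.

### The job

The tube mixer's carousel has been put back on its sprung spindle, but the retaining clip that locks it still lies on the bench. Take the orange clip by its grip, press the carousel down with the flat of the clip until the spindle groove shows under the cap, and push the clip sideways into the groove until it snaps fully home; then let go. Press gently all the time, the spindle is easily bent, and leave everything else on the bench where it is.

Things in the scene. Friction and masses are not known exactly. Their poses are not given: they have to be found in the camera images.
- clip: Loose retaining clip, orange plastic grip and two sprung steel jaws, lying flat on the bench; 68 mm long, 26 mm wide, 36 mm high, about 46 g. Origin: centre of its bore (where the spindle will sit), on the flat underside; x points out through the open mouth, z up. Plate and jaws are 4 mm thick; the plate's rear end is 52 mm behind the origin.
- clip_grip (a point): Top centre of the clip's upright orange grip block, 38 mm behind the bore centre and 36 mm above the underside. The block is 12 mm wide along the clip's y (grip it across that), 26 mm long along its x, and stands from the plate's top (4 mm) to 36 mm above the underside. Axes as the clip's.
- clip_mouth (a point): Middle of the clip's open mouth, between the jaw tips, 15 mm ahead of the bore centre, 2 mm above the underside; x points outward. The flared tips are 22 mm apart, the throat 9 mm; the jaws spring apart (about 6 N of push; it begins 14 mm and gives way some 7 mm before home) to pass the 14 mm groove and shut behind it. Home, the spindle touches the back of the bore.
- mixer: White bench tube mixer, fixed, housing 245 x 180 mm, 52 mm high, with a round aluminium carousel, 208 mm across, on an upright spindle. Origin on the spindle's axis at bench height, z up, control panel facing -x. The carousel's deck is flat and bare to 74 mm from the axis (blue tube sockets beyond). The clip may come from any side.
- deck_lowest (a point): Point on the spindle's axis, 86 mm above the bench. The spindle's height is set by hand: the resting deck's top lies anywhere from here to point deck_highest and is not measured. A spring holds the deck up: it gives from about 2 N, 1 N more per mm, and stops hard after 5.5 mm. Pressed 2.5 mm or more down (from 5 N) it lets the clip in under the cap; over 10 N is harsh.
- deck_highest (a point): Point on the spindle's axis, 116 mm above the bench: the highest level of the resting deck's top. The spindle ends in a dark steel cap, 24 mm across and 12 mm thick, whose underside is 2 mm above the resting deck's top; under it is the groove, 14 mm across. The 4 mm clip jams on the cap unless the deck is pressed down; once home and let go, the deck lifts and holds it.
- timer: Bystander: white count-down timer, 62 x 66 x 21 mm, origin under its centre.
- reagent_amber: Bystander: amber reagent bottle with blue cap, 62 mm across, 134 mm high, origin under its centre.
- dropper_red: Bystander: small white dropper bottle with red cap, 29 mm across, 85 mm high, origin under its centre.
- tape_roll: Bystander: roll of label tape lying flat, 62 mm across, 18 mm high, origin under its centre.
- forceps: Bystander: steel forceps lying flat, 138 x 21 x 9 mm, origin under its centre.
- marker_blue: Bystander: blue-capped marker pen lying flat, 131 mm long, 12 mm thick, origin under its centre.

How it is judged:
By the outcome, as a careful person would: the job done as asked, in the order asked, and still so for the second after the job is handed in, with the robot touching nothing.
It also fails if it takes over 56 s, if anything falls off the work surface, if the arm or the gripper's body presses on something with over 40 N, if the wrist force passes 120 N, or if a joint passes its speed limit or range.

## Working session

There is one attempt and no reset: what is moved stays moved. The work goes in short steps, Python scripts to look and compute and a tool call to move; the robot and the scene stay as the last step left them, time stands still between calls to the robot, and variables do not carry over. Pictures are saved under pics/ and viewed, at most 10 in all, crops included, and the job is handed in when it is done.

Besides the shell and the picture viewer there is one more tool, called after "Call:" by a JSON object that holds its "op" and its "data", one argument or row to a line. step_arm: Moves the arm, as the interface text tells. Its arguments: {"type":"object","properties":{"increments":{"type":"array","items":{"type":"array"}},"fingers":{"type":"number"},"grip_force":{"type":"number"}},"required":["increments"]}

```bash
mkdir -p pics
cat > h.py <<'E'
import numpy as np, cv2
from plant import r
def cal(n):
    c=r.calibration(n); c['f']=200/np.tan(np.radians(c['fov_y'])/2); c['R']=np.array(c['R']); c['t']=np.array(c['t']); return c
def ray(c,u,v):
    K=np.array([[c['f'],0,c['cx']],[0,c['f'],c['cy']],[0,0,1]])
    p=cv2.undistortPoints(np.array([[[u,v]]],float),K,np.array([c['k1'],0,0,0.]))[0,0]
    return -c['R'].T@c['t'], c['R'].T@np.array([p[0],p[1],1.])
def on_z(c,u,v,z):
    o,d=ray(c,u,v); return o+d*(z-o[2])/d[2]
def at_depth(c,u,v,D):
    o,d=ray(c,u,v); return o+d*D
def proj(c,X):
    p=c['R']@np.array(X)+c['t']; a=p[:2]/p[2]; a=a*(1+c['k1']*(a@a)); return a*c['f']+[c['cx'],c['cy']]
def snap(n,f):
    c=cal(n); p,d=r.snapshot(n); cv2.imwrite(f'pics/{f}.png',p[:,:,::-1]); np.savez(f'pics/{f}.npz',p=p,d=d,**c); return c,p,d
def load(f):
    z=np.load(f'pics/{f}.npz'); c={k:(z[k] if z[k].ndim else float(z[k])) for k in z.files}; return c,c['p'],c['d']
E
python3 - <<'E'
from h import *
for n in('scene','top'):
    c,p,d=snap(n,n+'0'); print(n,c['f'],c['k1'],-c['R'].T@c['t'],(d==0).mean())
s=r.get_state();print({k:np.round(v,3).tolist() for k,v in s.items()})
E
```

```text
scene 466.4984788224989 -0.020381484037405955 [ 0.04855382 -0.6422228   0.99904318] 0.00376171875
top 505.1406963507367 -0.10751689383834434 [ 0.44459671 -0.04581778  1.50646867] 0.0038828125
{'clock': 0.1, 'q': [-1.178, 0.69, -0.194, 1.566, 0.157, 0.902, -0.215], 'qd': [-0.0, -0.002, -0.001, -0.003, 0.001, 0.0, 0.001], 'joint_torque': [-0.002, -52.85, -1.271, -15.384, -0.053, 0.002, 0.0], 'tool_pos': [0.219, 0.585, 0.21], 'eef_rot': [0.178, 0.984, -0.001, -0.0], 'contact_force': [-0.217, 0.586, -0.492], 'moment': [-0.048, -0.011, 0.039], 'finger_force': 0.0, 'opening': 1.004}
```

View pics/top0.png

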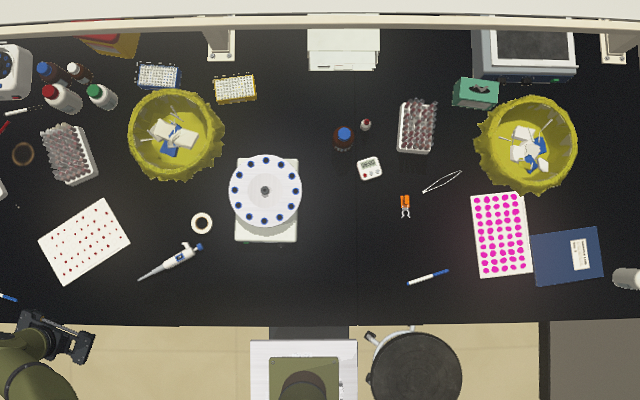

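View pics/scene0.png

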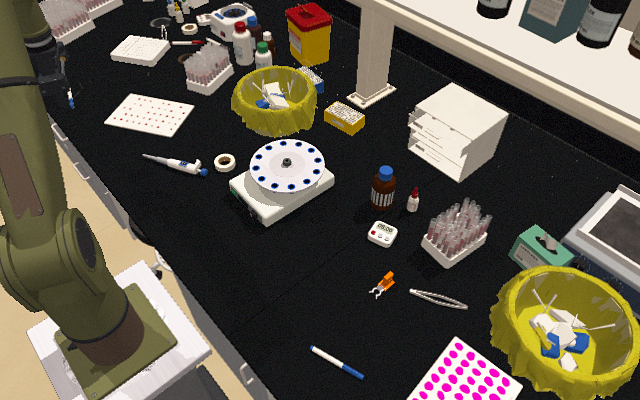

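Top view: orange clip at about (405,205) with its mouth toward the image bottom. The carousel is centred near (265,190) with a dark cap. The scene view shows the clip at (384,284) and the cap at (287,162).

Run:
```python
from h import *
out=[]
for n,roi in(('top0',(380,430,180,230)),('scene0',(360,410,260,310))):
    c,p,d=load(n); hsv=cv2.cvtColor(p,cv2.COLOR_RGB2HSV)
    m=cv2.inRange(hsv,(5,150,100),(22,255,255)); k=np.zeros_like(m);a,b,e,f=roi;k[e:f,a:b]=m[e:f,a:b]
    v,u=np.nonzero(k); w=d[v,u]
    P=np.array([at_depth(c,x,y,z) for x,y,z in zip(u,v,w)])
    print(n,len(u),u.mean(),v.mean(),'z',np.percentile(P[:,2],[5,50,95]).round(4))
    t=P[:,2]>0.03
    print(' top pts',t.sum(),P[t].mean(0).round(4),cv2.minAreaRect((P[t,:2]*1000).astype(np.float32)) if t.any() else '')
    # deck & cap depth
    roi2=(225,305,150,232) if n=='top0' else (245,330,135,195)
    a,b,e,f=roi2
    vv,uu=np.mgrid[e:f,a:b];Q=np.array([at_depth(c,x,y,z) for x,y,z in zip(uu.ravel(),vv.ravel(),d[e:f,a:b].ravel())])
    h=np.histogram(Q[:,2],np.arange(0.04,0.15,0.003));print(list(zip(h[1].round(3),h[0])))
    s=hsv[e:f,a:b].reshape(-1,3)
    blue=(s[:,0]>95)&(s[:,0]<130)&(s[:,1]>120)
    bm=(blue.reshape(f-e,b-a)*255).astype(np.uint8)
    nn,_,st,ce=cv2.connectedComponentsWithStats(bm)
    cc=ce[1:][st[1:,4]>=8]+[a,e]; print('blue',cc.round(1).tolist())
    dk=(s[:,2]<140)&(np.hypot(uu.ravel()-(265 if n=='top0' else 287),vv.ravel()-(190 if n=='top0' else 162))<12)
    print('dark',dk.sum(),uu.ravel()[dk].mean(),vv.ravel()[dk].mean(),Q[dk].mean(0), np.median(Q[dk,2]))
    crop=p[e-5:f+5,a-5:b+5]; o=p[roi[2]:roi[3],roi[0]:roi[1]]
    out.append(np.hstack([cv2.resize(crop,(400,290)),cv2.resize(o,(300,290))]))
cv2.imwrite('pics/crop.png',np.vstack(out)[:,:,::-1])
```

```text
top0 103 404.747572815534 200.4757281553398 z [-0.0018  0.0116  0.0384]
 top pts 38 [ 0.5605 -0.3076  0.0355] ((561.0724487304688, -307.5753479003906), (23.798608779907227, 12.067069053649902), 1.2354249954223633)
[(np.float64(0.04), np.int64(16)), (np.float64(0.043), np.int64(73)), (np.float64(0.046), np.int64(132)), (np.float64(0.049), np.int64(244)), (np.float64(0.052), np.int64(197)), (np.float64(0.055), np.int64(60)), (np.float64(0.058), np.int64(9)), (np.float64(0.061), np.int64(0)), (np.float64(0.064), np.int64(0)), (np.float64(0.067), np.int64(0)), (np.float64(0.07), np.int64(0)), (np.float64(0.073), np.int64(0)), (np.float64(0.076), np.int64(1)), (np.float64(0.079), np.int64(14)), (np.float64(0.082), np.int64(177)), (np.float64(0.085), np.int64(808)), (np.float64(0.088), np.int64(1557)), (np.float64(0.091), np.int64(1142)), (np.float64(0.094), np.int64(338)), (np.float64(0.097), np.int64(52)), (np.float64(0.1), np.int64(18)), (np.float64(0.103), np.int64(21)), (np.float64(0.106), np.int64(10)), (np.float64(0.109), np.int64(1)), (np.float64(0.112), np.int64(0)), (np.float64(0
[... 1674 characters left out ...]
 np.int64(0)), (np.float64(0.112), np.int64(0)), (np.float64(0.115), np.int64(0)), (np.float64(0.118), np.int64(0)), (np.float64(0.121), np.int64(0)), (np.float64(0.124), np.int64(0)), (np.float64(0.127), np.int64(0)), (np.float64(0.13), np.int64(0)), (np.float64(0.133), np.int64(0)), (np.float64(0.136), np.int64(0)), (np.float64(0.139), np.int64(0)), (np.float64(0.142), np.int64(0)), (np.float64(0.145), np.int64(0))]
blue [[282.9, 142.9], [297.9, 144.0], [268.3, 147.4], [310.9, 149.8], [258.3, 156.3], [317.3, 159.9], [255.4, 167.8], [316.2, 171.0], [261.2, 178.1], [306.3, 180.8], [274.1, 185.1], [291.0, 186.2]]
dark 64 286.375 162.21875 [0.57625791 0.08728245 0.11366917] 0.10168346416046214
```

View pics/crop.png

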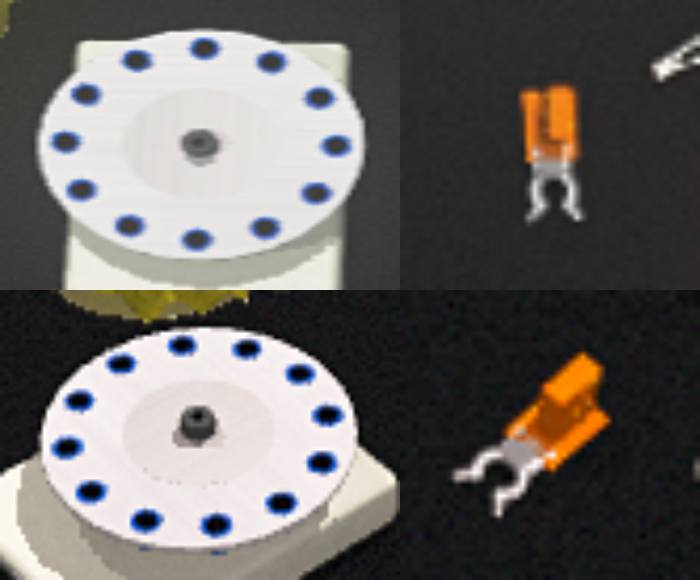

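Crop: the deck is near 0.0895 m (cap top near 0.103), with one socket facing almost +x, and the clip's mouth points about -x. I'll fly over the mixer and refine both with the wrist camera.

Call:
{"op": "step_arm", "data": {
  "increments": [
    [[1.9,-2.4,0.5],[0,0,2]],
    [[1.9,-2.4,0.5],[0,0,2]],
    [[1.9,-2.4,0.5],[0,0,2]],
    [[1.9,-2.4,0.5],[0,0,2]],
    [[1.9,-2.4,0.5],[0,0,2]],
    [[1.9,-2.4,0.5],[0,0,2]],
    [[1.9,-2.4,0.5],[0,0,2]],
    [[1.9,-2.4,0.5],[0,0,2]],
    [[1.9,-2.4,0.5],[0,0,2]],
    [[1.9,-2.4,0.5],[0,0,2]]
  ]
}}

```text
clock: 1.1
tool_pos: [0.4099, 0.3439, 0.2608]
eef_rot: [0.004, 1.0, -0.0, -0.0]
contact_force: [-0.2, 0.2, -0.0]
opening: 0.998
finger_force: 0.0
```

Call:
{"op": "step_arm", "data": {
  "increments": [
    [[1.9,-2.4,0],[0,0,0]],
    [[1.9,-2.4,0],[0,0,0]],
    [[1.9,-2.4,0],[0,0,0]],
    [[1.9,-2.4,0],[0,0,0]],
    [[1.9,-2.4,0],[0,0,0]],
    [[1.9,-2.4,0],[0,0,0]],
    [[1.9,-2.4,0],[0,0,0]],
    [[0.5,-2.4,0],[0,0,0]],
    [[0,-2,0],[0,0,0]],
    [[0,0,0],[0,0,0]]
  ]
}}

```text
clock: 2.1
tool_pos: [0.5476, 0.1291, 0.2603]
eef_rot: [0.008, 1.0, -0.001, -0.001]
contact_force: [0.1, 0.7, 0.5]
opening: 1.001
finger_force: 0.0
```

Run:
```python
from h import *
s=r.get_state();print(s['clock'],np.round(s['tool_pos'],4),np.round(s['eef_rot'],4),np.round(s['contact_force'],2))
c,p,d=snap('wrist','w1');print(-c['R'].T@c['t'],c['R'].round(3).tolist(),proj(c,[.583,.1,.09]))
```

```text
2.1 [0.5476 0.1291 0.2603] [ 7.6e-03  1.0e+00 -1.5e-03 -6.0e-04] [0.13 0.67 0.53]
[0.46930892 0.13098746 0.43520582] [[0.014, 1.0, -0.002], [0.954, -0.013, 0.3], [0.3, -0.006, -0.954]] [288.85102374 203.49124057]
```

View pics/w1.png

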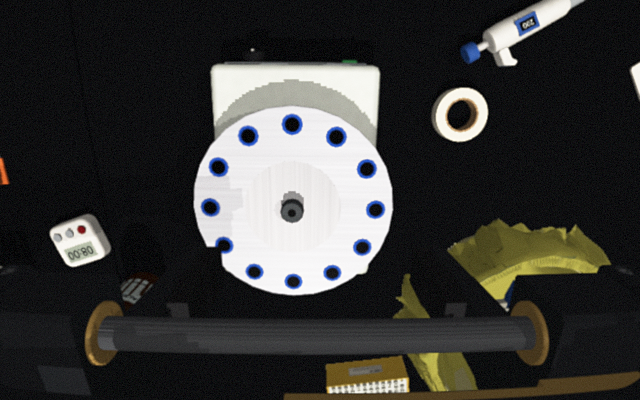

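Wrist view: cap at (292,210), sockets around it, the finger bar at the bottom, and the clip just off the left edge. Next I'll triangulate the deck and cap, then fly to the clip.

```bash
cat > meas.py <<'E'
from h import *
from scipy.optimize import least_squares
def sockets(p,roi):
    a,b,e,f=roi; hsv=cv2.cvtColor(p[e:f,a:b],cv2.COLOR_RGB2HSV)
    m=cv2.inRange(hsv,(95,110,40),(130,255,255)); m=cv2.morphologyEx(m,cv2.MORPH_CLOSE,np.ones((3,3)))
    o=[]
    for k in cv2.findContours(m,cv2.RETR_EXTERNAL,cv2.CHAIN_APPROX_NONE)[0]:
        if cv2.contourArea(k)>15: o.append(np.array(cv2.minEnclosingCircle(k)[0])+[a,e])
    return np.array(o)
def circ(P):
    q=least_squares(lambda x:np.hypot(P[:,0]-x[0],P[:,1]-x[1])-x[2],[*P[:,:2].mean(0),.09],loss='soft_l1',f_scale=.001); return q.x,q.fun
E
python3 - <<'E'
from meas import *
rois={'top0':(225,305,150,232),'scene0':(245,330,135,195),'w1':(190,395,100,297)}
for n in rois:
    c,p,d=load(n); S=sockets(p,rois[n])
    for z in(.085,.09,.095):
        P=np.array([on_z(c,u,v,z) for u,v in S]); x,f=circ(P); print(n,len(S),z,x.round(4),'rms',np.sqrt((f**2).mean()).round(4))
    z=.09;P=np.array([on_z(c,u,v,z) for u,v in S]);x,_=circ(P);print(np.sort(np.degrees(np.arctan2(P[:,1]-x[1],P[:,0]-x[0]))).round(1))
c,p,d=load('w1'); a,b,e,f=200,380,120,280
vv,uu=np.mgrid[e:f:3,a:b:3];Q=np.array([at_depth(c,x,y,d[y,x]) for x,y in zip(uu.ravel(),vv.ravel())])
R=np.hypot(Q[:,0]-.583,Q[:,1]-.1); m=(R<.07)&(R>.03)&(abs(Q[:,2]-.09)<.015); print('deck z',np.median(Q[m,2]))
g=cv2.cvtColor(p,cv2.COLOR_RGB2GRAY)[190:230,270:312]; mm=(g<120).astype(np.uint8)
k=max(cv2.findContours(mm,cv2.RETR_EXTERNAL,cv2.CHAIN_APPROX_NONE)[0],key=cv2.contourArea); print('cap',cv2.minEnclosingCircle(k),cv2.boundingRect(k)); print(g[8:34:2,8:36:2])
D=d[205:216,286:297]; print('cap z',np.median([at_depth(c,u,v,d[v,u])[2] for v in range(206,216) for u in range(287,297)]))
E
```

```text
top0 9 0.085 [0.5853 0.1013 0.0865] rms 0.0005
top0 9 0.09 [0.5848 0.1008 0.0862] rms 0.0005
top0 9 0.095 [0.5843 0.1003 0.0859] rms 0.0005
[-151.5  -92.   -31.4   -1.2   28.5   59.4  118.   148.4  177.5]
scene0 12 0.085 [0.5903 0.1065 0.0867] rms 0.0007
scene0 12 0.09 [0.5874 0.1024 0.0862] rms 0.0007
scene0 12 0.095 [0.5844 0.0983 0.0858] rms 0.0007
[-150.6 -121.3  -90.4  -61.2  -31.2   -2.6   28.7   58.1   88.3  117.9
  148.4  177.9]
w1 12 0.085 [0.5899 0.1028 0.0878] rms 0.0002
w1 12 0.09 [0.5882 0.1032 0.0865] rms 0.0002
w1 12 0.095 [0.5865 0.1036 0.0853] rms 0.0002
[-151.5 -121.5  -91.6  -61.3  -31.4   -1.4   28.5   58.6   88.1  118.2
  148.4  178.2]
deck z 0.09189831706271512
cap ((20.91566276550293, 19.72891616821289), 12.477399826049805) (11, 8, 23, 24)
[[238 238 240 147 153 132 132 111 136 149 147 147 146 234]
 [238 214 152 126  75  36  33  28  29  47  93 147 151 234]
 [227 210 116  62  27  33  33  42  35  29  34  88 149 235]
 [222 220  59  28  64  75  83  82  82  56  37  32  95 238]
 [228 220  66  65  94  86  86  83  91  93  74  41  58 236]
 [224 204  52  85  90  86  76  76  87  92  88  68  40 237]
 [230 163  69  88  89  68  25  24  53  93  91  90  39 205]
 [230 145  78  88  86  31  17  23  25  85  91  89  65 239]
 [230 207  76  87  91  40  11  23  23  89  88  82 108 241]
 [232 214  86  82  85  82  38  34  63  82  89  77 152 242]
 [240 231 164  77  80  86  82  83  83  82  83 112 241 239]
 [240 240 243 208  87  80  82  85  83  76 115 240 245 238]
 [239 237 240 245 239 214 154 121 166 199 244 241 241 237]]
cap z 0.10589627691512657
```

Call:
{"op": "step_arm", "data": {
  "increments": [
    [[0,-4.4,0],[0,0,0]],
    [[0,-4.4,0],[0,0,0]],
    [[0,-4.4,0],[0,0,0]],
    [[0,-4.4,0],[0,0,0]],
    [[0,-4.4,0],[0,0,0]],
    [[0,-4.4,0],[0,0,0]],
    [[0,-4.4,0],[0,0,0]],
    [[0,-4.4,0],[0,0,0]],
    [[0,-4.4,0],[0,0,0]],
    [[0,-4,0],[0,0,0]]
  ]
}}

```text
clock: 3.15
tool_pos: [0.5484, -0.3029, 0.2609]
eef_rot: [0.004, 1.0, 0.0, 0.0]
contact_force: [0.6, -0.7, -0.5]
opening: 1.002
finger_force: 0.0
```

Call:
{"op": "step_arm", "data": {
  "increments": [
    [[0,0,-1],[0,0,0]],
    [[0,0,-1],[0,0,0]],
    [[0,0,-1],[0,0,0]],
    [[0,0,-1],[0,0,0]],
    [[0,0,-1],[0,0,0]],
    [[0,0,-1],[0,0,0]],
    [[0,0,-1],[0,0,0]],
    [[0,0,-1],[0,0,0]],
    [[0,0,0],[0,0,0]],
    [[0,0,0],[0,0,0]]
  ]
}}

```text
clock: 4.15
tool_pos: [0.5475, -0.3028, 0.1808]
eef_rot: [0.005, 1.0, 0.0, -0.0]
contact_force: [0.1, 0.5, -0.2]
opening: 1.001
finger_force: 0.0
```

Run:
```python
from h import *
s=r.get_state();print(s['clock'],np.round(s['tool_pos'],4),np.round(s['eef_rot'],4),np.round(s['contact_force'],2))
c,p,d=snap('wrist','w2')
```

```text
4.15 [ 0.5475 -0.3028  0.1808] [ 4.9e-03  1.0e+00  1.0e-04 -1.0e-04] [ 0.14  0.53 -0.25]
```

View pics/w2.png

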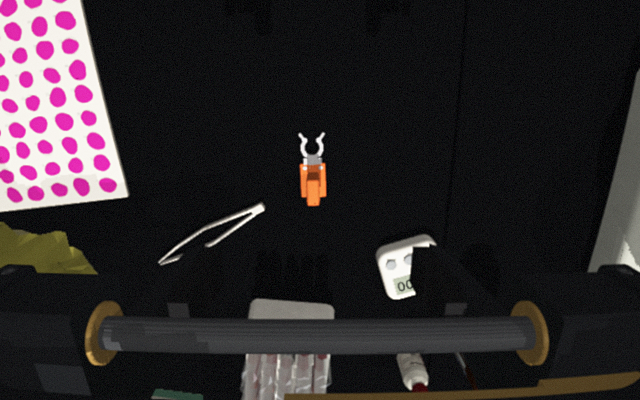

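Wrist view: clip grip at (313,187), jaws at (312,145), mouth nearly straight along -x, tape roll not in frame, and forceps and timer clear. Measuring the clip next.

Run:
```python
from meas import *
c,p,d=load('w2'); a,b,e,f=290,335,125,212
hsv=cv2.cvtColor(p,cv2.COLOR_RGB2HSV)
m=cv2.inRange(hsv,(5,150,60),(22,255,255)); v,u=np.nonzero(m[e:f,a:b]);u+=a;v+=e
P=np.array([at_depth(c,x,y,d[y,x]) for x,y in zip(u,v)]); print(np.histogram(P[:,2],np.arange(-.006,.05,.004)))
t=P[:,2]>.028; zt=np.median(P[t,2]);print('top z',zt,t.sum(),(u[t].mean(),v[t].mean()))
G=np.array([on_z(c,x,y,.036) for x,y in zip(u[t],v[t])]);print('grip rect',cv2.minAreaRect((G[:,:2]*1000).astype(np.float32)),G.mean(0))
L=(P[:,2]<.01);B=np.array([on_z(c,x,y,.004) for x,y in zip(u[L],v[L])]);print('plate y range',B[:,1].min(),B[:,1].max())
s=(cv2.inRange(hsv,(0,0,90),(180,70,255))[e:f,a:b]);v2,u2=np.nonzero(s);v2+=e;u2+=a
S=np.array([on_z(c,x,y,.004) for x,y in zip(u2,v2)]);print('steel',len(S),S.min(0),S.max(0))
for r0 in range(v2.min(),v2.max()+1,2):
    x=u2[v2==r0];print(r0,x.tolist(),on_z(c,x.min(),r0,.004)[:2].round(4),on_z(c,x.max(),r0,.004)[1].round(4)) if len(x) else 0
# scene/top triangulated grip height
for n in('top0','scene0'):
    c2,p2,d2=load(n)
    print(n,proj(c2,[*G.mean(0)[:2],.036]))
print(circ and [ (z,circ(np.array([on_z(load('w1')[0],u,v,z) for u,v in sockets(load('w1')[1],(190,395,100,297))]))[0].round(4)) for z in(.091,)])
```

```text
(array([  0,  82, 421,  41,  12,  11,  12,  13,  12,  27, 312,  24,   0]), array([-0.006, -0.002,  0.002,  0.006,  0.01 ,  0.014,  0.018,  0.022,
        0.026,  0.03 ,  0.034,  0.038,  0.042,  0.046]))
top z 0.03663673775187121 370 (np.float64(312.64864864864865), np.float64(191.23783783783784))
grip rect ((562.6466064453125, -306.6164855957031), (13.229398727416992, 27.730728149414062), 89.62059783935547) [ 0.56276584 -0.30603621  0.036     ]
plate y range -0.3202328803285099 -0.2924790800860954
steel 446 [ 0.51074389 -0.32036511  0.004     ] [ 0.54827399 -0.2944241   0.004     ]
132 [322, 323] [ 0.5107 -0.2964] -0.2954
134 [298, 299, 300, 301, 321, 322, 323, 324] [ 0.5125 -0.3203] -0.2944
136 [299, 300, 301, 302, 303, 319, 320, 321, 322, 323] [ 0.5145 -0.3194] -0.2954
138 [300, 301, 302, 303, 304, 305, 306, 316, 317, 318, 319, 320, 321, 322] [ 0.5165 -0.3184] -0.2964
140 [301, 302, 303, 304, 305, 306, 307, 316, 317, 318, 319, 320, 321] [ 0.5185 -0.3175] -0.2974
142 [301, 302, 303, 304, 305, 306, 316, 317, 318, 319, 320, 321, 322] [ 0.5205 -0.3175] -0.2965
144 [300, 301, 302, 303, 
[... 618 characters left out ...]
 -0.2996
158 [303, 304, 305, 306, 307, 308, 309, 310, 311, 312, 313, 314, 315, 316, 317, 318, 319, 320, 321] [ 0.5368 -0.3158] -0.2975
160 [303, 304, 305, 306, 307, 308, 309, 310, 311, 312, 313, 314, 315, 316, 317, 318, 319, 320, 321] [ 0.5389 -0.3159] -0.2976
162 [303, 304, 305, 306, 307, 308, 309, 310, 311, 312, 313, 314, 315, 316, 317, 318, 319, 320, 321] [ 0.5409 -0.3159] -0.2976
164 [304, 305, 306, 307, 308, 309, 310, 311, 312, 313, 314] [ 0.543  -0.3149] -0.3047
166 [319, 320, 321] [ 0.5453 -0.2996] -0.2976
168 [303, 304, 305, 306, 319, 320, 321, 322] [ 0.5472 -0.316 ] -0.2966
top0 [405.69196709 198.43058724]
scene0 [387.38163302 274.37309418]
[(0.091, array([0.5879, 0.1033, 0.0863]))]
```

Call:
{"op": "step_arm", "data": {
  "increments": [
    [[0.4,-0.1,-2],[0,0,1]],
    [[0.4,-0.1,-2],[0,0,0]],
    [[0.4,-0.1,-2],[0,0,0]],
    [[0.35,-0.07,-2],[0,0,0]],
    [[0,0,-2],[0,0,0]],
    [[0,0,-2],[0,0,0]],
    [[0,0,-1],[0,0,0]],
    [[0,0,0],[0,0,0]],
    [[0,0,0],[0,0,0]],
    [[0,0,0],[0,0,0]]
  ],
  "fingers": 0.35,
  "grip_force": 40
}}

```text
clock: 5.2
tool_pos: [0.5639, -0.3069, 0.0522]
eef_rot: [-0.004, 1.0, -0.0, 0.001]
contact_force: [0.5, -0.3, 0.6]
opening: 0.352
finger_force: 0.0
```

Run:
```python
from h import *
s=r.get_state();print(s['clock'],np.round(s['tool_pos'],4),np.round(s['eef_rot'],4),np.round(s['contact_force'],2),s['opening'])
c,p,d=snap('wrist','w3')
cv2.imwrite('pics/w3c.png',cv2.resize(p[120:360,170:470,::-1],(750,600)))
```

```text
5.2 [ 0.5639 -0.3069  0.0522] [-3.8e-03  1.0e+00 -4.0e-04  1.1e-03] [ 0.48 -0.32  0.57] 0.3517961529321282
```

View pics/w3c.png

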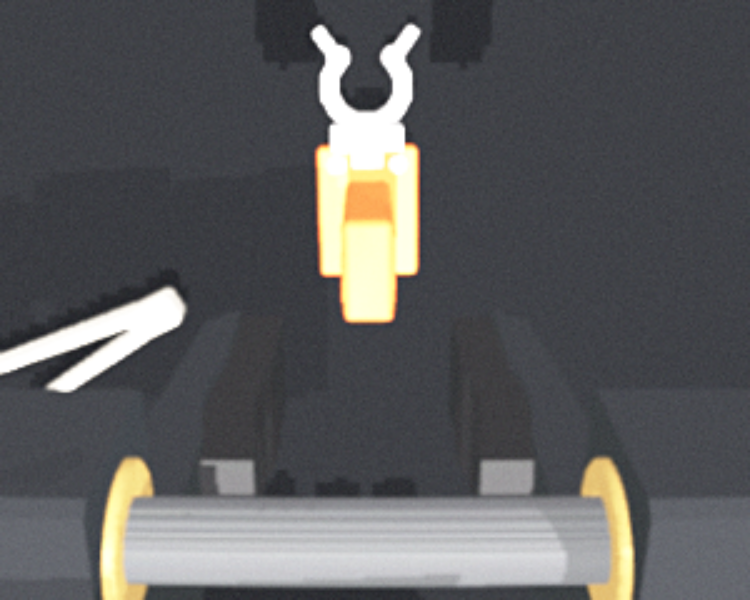

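The crop shows the clip grip (crop x≈367) centred between the fingers (245 and 480), and the forceps clear of them. Descending and gripping.

Call:
{"op": "step_arm", "data": {
  "increments": [
    [[0,0,-1.2],[0,0,0]],
    [[0,0,-1.2],[0,0,0]],
    [[0,0,-1],[0,0,0]],
    [[0,0,-0.6],[0,0,0]],
    [[0,0,-0.3],[0,0,0]],
    [[0,0,0],[0,0,0]],
    [[0,0,0],[0,0,0]],
    [[0,0,0],[0,0,0]],
    [[0,0,0],[0,0,0]],
    [[0,0,0],[0,0,0]]
  ]
}}

```text
clock: 6.25
tool_pos: [0.5631, -0.3066, 0.0082]
eef_rot: [-0.004, 1.0, -0.0, 0.0]
contact_force: [-0.2, 0.4, -0.4]
opening: 0.348
finger_force: 0.0
```

Call:
{"op": "step_arm", "data": {
  "increments": [
    [[0,0,0],[0,0,0]],
    [[0,0,0],[0,0,0]],
    [[0,0,0],[0,0,0]],
    [[0,0,0],[0,0,0]],
    [[0,0,0],[0,0,0]],
    [[0,0,0],[0,0,0]],
    [[0,0,0],[0,0,0]],
    [[0,0,0],[0,0,0]],
    [[0,0,0],[0,0,0]],
    [[0,0,0],[0,0,0]]
  ],
  "fingers": 0,
  "grip_force": 40
}}

```text
clock: 7.25
tool_pos: [0.5636, -0.3089, 0.0092]
eef_rot: [-0.003, 1.0, -0.002, 0.001]
contact_force: [-0.8, -2.1, 5.4]
opening: 0.004
finger_force: 3.1
```

Run:
```python
from h import *
s=r.get_state();print(s['clock'],np.round(s['tool_pos'],4),np.round(s['eef_rot'],4),np.round(s['contact_force'],2),s['opening'],s['finger_force'])
c,p,d=snap('wrist','w4');c2,p2,d2=snap('scene','s4')
A=cv2.resize(p[120:360,170:470],(500,400));B=cv2.resize(p2[235:325,340:440],(300,270));B=np.vstack([B,np.zeros((130,300,3),np.uint8)])
cv2.imwrite('pics/w4c.png',np.hstack([A,B])[:,:,::-1])
```

```text
7.25 [ 0.5636 -0.3089  0.0092] [-0.0032  1.     -0.0017  0.001 ] [-0.83 -2.12  5.41] 0.003987591810106995 3.0686022341251373
```

View pics/w4c.png

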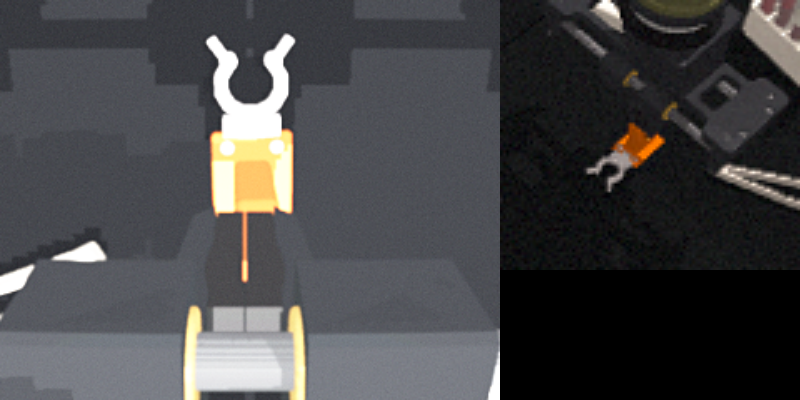

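The crop shows the fingers almost shut, with only an orange sliver between them, and the clip in roughly the same place. I'll check the depths to see where the block actually is.

Run:
```python
from h import *
c,p,d=load('w4')
for v in range(140,300,6):
    print(v,[ (at_depth(c,u,v,d[v,u])*1000).round(0).astype(int).tolist()+p[v,u].tolist() for u in (306,317,326)])
for n in('w3','w4'):
    c,p,d=load(n); hsv=cv2.cvtColor(p,cv2.COLOR_RGB2HSV);m=cv2.inRange(hsv,(0,0,200),(180,60,255))[120:200,280:360];v,u=np.nonzero(m);v+=120;u+=280
    S=np.array([on_z(c,x,y,.004) for x,y in zip(u,v)]);print(n,S.min(0),S.max(0),len(S), np.median([at_depth(c,x,y,d[y,x])[2] for x,y in zip(u,v)]))
```

```text
140 [[511, -314, 1, 57, 56, 63], [511, -309, 0, 60, 61, 70], [511, -304, 0, 56, 59, 63]]
146 [[514, -314, 1, 56, 60, 64], [514, -309, 1, 59, 57, 63], [514, -304, 1, 55, 55, 62]]
152 [[517, -314, 5, 255, 255, 255], [517, -309, 1, 65, 66, 71], [517, -304, 1, 56, 56, 62]]
158 [[520, -314, 6, 255, 255, 255], [521, -309, 0, 56, 56, 60], [521, -304, 0, 46, 47, 54]]
164 [[522, -314, 7, 255, 255, 255], [524, -309, 1, 54, 60, 63], [524, -304, 0, 62, 60, 66]]
170 [[527, -314, 0, 255, 255, 255], [527, -309, -1, 54, 56, 60], [527, -304, 1, 59, 57, 61]]
176 [[529, -314, 5, 255, 255, 255], [531, -309, 0, 51, 53, 63], [531, -304, 0, 56, 55, 62]]
182 [[532, -314, 7, 255, 255, 255], [533, -308, 2, 188, 182, 183], [533, -304, 2, 255, 255, 255]]
188 [[537, -314, 0, 209, 205, 208], [536, -308, 5, 255, 255, 255], [536, -304, 5, 255, 255, 255]]
194 [[539, -314, 6, 255, 255, 255], [538, -308, 7, 255, 255, 255], [539, -304, 4, 255, 255, 255]]
200 [[542, -314, 7, 255, 255, 255], [542, -308, 6, 255, 255, 255], [542, -304, 5, 255, 255, 255]]
206 [[546, -314, 5, 255, 255, 255], [546, -308, 4, 255, 237, 138], [5
[... 977 characters left out ...]
 -305, 57, 81, 81, 81]]
272 [[555, -313, 60, 80, 83, 84], [558, -308, 55, 247, 153, 93], [554, -305, 61, 75, 72, 75]]
278 [[554, -312, 66, 75, 70, 77], [561, -308, 54, 255, 249, 159], [555, -305, 65, 70, 73, 75]]
284 [[554, -312, 70, 79, 78, 81], [563, -308, 56, 255, 247, 154], [554, -305, 70, 79, 78, 78]]
290 [[554, -312, 75, 72, 73, 75], [566, -308, 56, 67, 69, 79], [554, -305, 74, 79, 77, 80]]
296 [[554, -312, 79, 76, 76, 81], [568, -308, 57, 73, 69, 77], [554, -305, 78, 75, 73, 76]]
w3 [ 0.51060784 -0.32050275  0.004     ] [ 0.55645135 -0.29396806  0.004     ] 1516 0.004871941712730532
w4 [ 0.51094398 -0.32050441  0.004     ] [ 0.54235736 -0.29373246  0.004     ] 1419 0.00529183925531343
```

Run:
```python
from h import *
c,p,d=load('w3')
for u in(258,268,275,362,375):
    print(u,[(v,(at_depth(c,u,v,d[v,u])*1000).round(0).astype(int).tolist()) for v in range(225,300,6)])
```

```text
258 [(225, [577, -347, 0]), (231, [581, -347, 0]), (237, [586, -347, 1]), (243, [590, -348, 1]), (249, [553, -332, 87]), (255, [553, -331, 93]), (261, [553, -330, 99]), (267, [554, -330, 102]), (273, [554, -329, 106]), (279, [554, -329, 111]), (285, [555, -328, 114]), (291, [555, -328, 118]), (297, [555, -327, 122])]
268 [(225, [577, -340, 1]), (231, [581, -340, 1]), (237, [585, -340, 2]), (243, [591, -341, 0]), (249, [555, -328, 84]), (255, [555, -328, 89]), (261, [554, -327, 96]), (267, [555, -326, 100]), (273, [556, -326, 104]), (279, [555, -325, 110]), (285, [554, -324, 114]), (291, [555, -324, 118]), (297, [554, -323, 122])]
275 [(225, [577, -335, 0]), (231, [581, -335, 1]), (237, [585, -335, 2]), (243, [591, -336, 0]), (249, [554, -325, 84]), (255, [555, -325, 89]), (261, [555, -324, 95]), (267, [555, -323, 100]), (273, [555, -323, 104]), (279, [557, -323, 105]), (285, [560, -323, 106]), (291, [562, -323, 106]), (297, [565, -323, 106])]
362 [(225, [576, -275, 1]), (231, [581, -274, 0]), (237, [586, -274, -1]), (243, [590, -274, 0]), (249, [554, -286, 84]), (255, [555, -287, 88]), (261, [555, -287, 94]), (267, [554, -288, 100]), (273, [555, -289, 105]), (279, [554, -289, 109]), (285, [554, -290, 115]), (291, [554, -290, 118]), (297, [555, -291, 121])]
375 [(225, [576, -266, 1]), (231, [581, -265, 1]), (237, [585, -265, 1]), (243, [590, -265, 0]), (249, [553, -281, 87]), (255, [553, -281, 91]), (261, [553, -282, 98]), (267, [553, -283, 102]), (273, [554, -284, 105]), (279, [554, -284, 110]), (285, [553, -285, 115]), (291, [554, -286, 118]), (297, [554, -286, 122])]
```

The depth data shows the real fingertips end about 30 mm above the reported TCP, so the fingers closed just on top of the block (hence the 5 N upward force). The clip has not moved. I'll lift, reopen, and go about 2.6 cm deeper.

Call:
{"op": "step_arm", "data": {
  "increments": [
    [[0,0,0.5],[0,0,0]],
    [[0,0,0.5],[0,0,0]],
    [[0,0,0],[0,0,0]],
    [[0,0,0],[0,0,0]],
    [[0,0,0],[0,0,0]],
    [[0,0,0],[0,0,0]],
    [[0,0,0],[0,0,0]],
    [[0,0,0],[0,0,0]],
    [[0,0,0],[0,0,0]],
    [[0,0,0],[0,0,0]]
  ],
  "fingers": 0.35
}}

```text
clock: 8.35
tool_pos: [0.5629, -0.3065, 0.0179]
eef_rot: [-0.004, 1.0, 0.0, -0.0]
contact_force: [-0.2, 1.3, 0.4]
opening: 0.349
finger_force: 0.0
```

Call:
{"op": "step_arm", "data": {
  "increments": [
    [[0,0,-0.5],[0,0,0]],
    [[0,0,-0.5],[0,0,0]],
    [[0,0,-0.5],[0,0,0]],
    [[0,0,-0.5],[0,0,0]],
    [[0,0,-0.5],[0,0,0]],
    [[0,0,-0.5],[0,0,0]],
    [[0,0,-0.3],[0,0,0]],
    [[0,0,-0.2],[0,0,0]],
    [[0,0,0],[0,0,0]],
    [[0,0,0],[0,0,0]]
  ]
}}

```text
clock: 9.35
tool_pos: [0.5631, -0.3065, -0.017]
eef_rot: [-0.004, 1.0, -0.0, 0.0]
contact_force: [-0.1, 0.1, -0.7]
opening: 0.353
finger_force: 0.0
```

Run:
```python
from h import *
s=r.get_state();print(s['clock'],np.round(s['tool_pos'],4),np.round(s['eef_rot'],4),np.round(s['contact_force'],2),s['opening'])
c,p,d=snap('wrist','w5')
for u in(262,270,275,362,368,375):
    print(u,[(v,(at_depth(c,u,v,d[v,u])*1000).round(0).astype(int).tolist()) for v in range(237,275,6)])
```

```text
9.35 [ 0.5631 -0.3065 -0.017 ] [-3.9e-03  1.0e+00 -0.0e+00  1.0e-04] [-0.14  0.1  -0.75] 0.3528762816479711
262 [(237, [554, -333, 1]), (243, [557, -333, 1]), (249, [553, -330, 17]), (255, [553, -329, 23]), (261, [554, -329, 25]), (267, [554, -328, 32]), (273, [554, -328, 36])]
270 [(237, [554, -329, 0]), (243, [557, -329, 1]), (249, [554, -327, 15]), (255, [554, -327, 20]), (261, [553, -326, 27]), (267, [554, -325, 31]), (273, [554, -324, 36])]
275 [(237, [554, -326, 1]), (243, [557, -327, 1]), (249, [554, -325, 14]), (255, [554, -324, 20]), (261, [554, -324, 26]), (267, [554, -323, 31]), (273, [555, -323, 35])]
362 [(237, [554, -284, 1]), (243, [557, -284, 0]), (249, [554, -286, 15]), (255, [554, -286, 20]), (261, [554, -287, 26]), (267, [554, -288, 31]), (273, [554, -288, 36])]
368 [(237, [554, -281, 1]), (243, [557, -281, 1]), (249, [553, -283, 17]), (255, [553, -284, 21]), (261, [554, -285, 26]), (267, [554, -285, 30]), (273, [553, -286, 37])]
375 [(237, [553, -278, 1]), (243, [557, -277, 1]), (249, [552, -281, 18]), (255, [552, -281, 24]), (261, [552, -282, 30]), (267, [553, -283, 33]), (273, [554, -283, 36])]
```

Call:
{"op": "step_arm", "data": {
  "increments": [
    [[0,0,-0.2],[0,0,0]],
    [[0,0,-0.2],[0,0,0]],
    [[0,0,0],[0,0,0]],
    [[0,0,0],[0,0,0]],
    [[0,0,0],[0,0,0]],
    [[0,0,0],[0,0,0]],
    [[0,0,0],[0,0,0]],
    [[0,0,0],[0,0,0]],
    [[0,0,0],[0,0,0]],
    [[0,0,0],[0,0,0]]
  ],
  "fingers": 0,
  "grip_force": 40
}}

```text
clock: 10.4
tool_pos: [0.563, -0.3065, -0.0211]
eef_rot: [-0.004, 1.0, 0.0, 0.0]
contact_force: [0.4, -0.9, -0.0]
opening: 0.134
finger_force: 40.0
```

Gripped: opening 11.8 mm at 40 N. Lifting, turning the clip 13° so that it lies between two sockets, and travelling to hover beside the cap.

Call:
{"op": "step_arm", "data": {
  "increments": [
    [[0,0,2],[0,0,0]],
    [[0,0,4],[0,0,0]],
    [[0,0,4],[0,0,0]],
    [[0,0,4],[0,0,0]],
    [[0.6,2.6,0],[0,0,2]],
    [[0.9,4,0],[0,0,2]],
    [[0.9,4,0],[0,0,2]],
    [[0.9,4,0],[0,0,2]],
    [[0.9,4,0],[0,0,2]],
    [[0.9,4,0],[0,0,2]]
  ]
}}

```text
clock: 11.4
tool_pos: [0.6141, -0.0789, 0.1191]
eef_rot: [-0.109, 0.994, -0.0, 0.0]
contact_force: [0.2, -1.3, -1.2]
opening: 0.131
finger_force: 40.0
```

Call:
{"op": "step_arm", "data": {
  "increments": [
    [[0.9,4,0],[0,0,1.1]],
    [[0.9,4,0],[0,0,0]],
    [[0.9,4,0],[0,0,0]],
    [[0.9,4,0],[0,0,0]],
    [[0.4,4,0],[0,0,0]],
    [[0,0,-1],[0,0,0]],
    [[0,0,-1],[0,0,0]],
    [[0,0,0],[0,0,0]],
    [[0,0,0],[0,0,0]],
    [[0,0,0],[0,0,0]]
  ]
}}

```text
clock: 12.4
tool_pos: [0.6543, 0.1179, 0.0992]
eef_rot: [-0.117, 0.993, -0.0, 0.0]
contact_force: [-0.2, 0.1, -0.1]
opening: 0.133
finger_force: 40.0
```

Run:
```python
from h import *
s=r.get_state();print(s['clock'],np.round(s['tool_pos'],4),np.round(s['eef_rot'],4),np.round(s['contact_force'],2),s['opening'])
c,p,d=snap('wrist','w6')
cv2.imwrite('pics/w6c.png',cv2.resize(p[60:300,140:440,::-1],(750,600)))
```

```text
12.4 [0.6543 0.1179 0.0992] [-1.168e-01  9.932e-01 -3.000e-04  2.000e-04] [-0.19  0.15 -0.05] 0.13283681125521413
```

View pics/w6c.png

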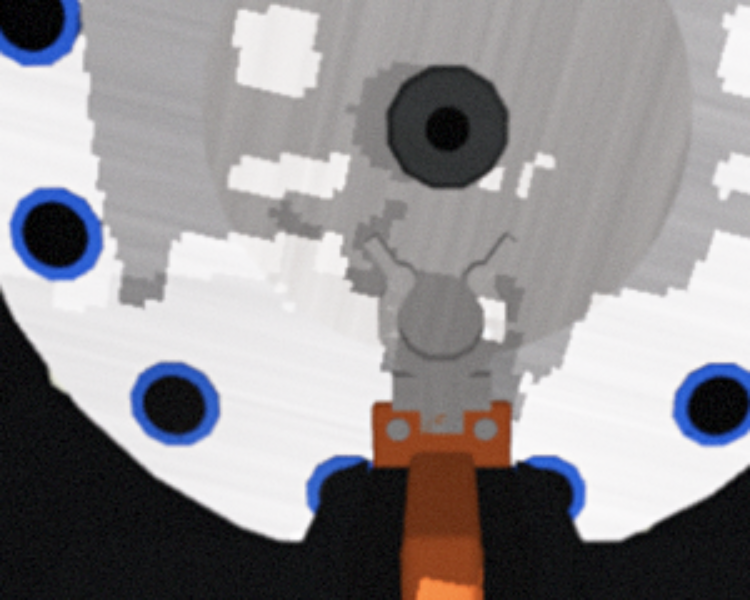

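The crop shows the clip pointing between two sockets: bore near crop (440,317), tips near (370,238) and (513,238), cap at (447,126). Computing the relative offset.

Run:
```python
from meas import *
c,p,d=load('w6'); U=lambda x,y:(140+(x+.5)/2.5-.5,60+(y+.5)/2.5-.5)
g=cv2.cvtColor(p,cv2.COLOR_RGB2GRAY); m=(g[80:140,285:350]<75).astype(np.uint8)
k=max(cv2.findContours(m,cv2.RETR_EXTERNAL,cv2.CHAIN_APPROX_NONE)[0],key=cv2.contourArea);(cu,cv_),rad=cv2.minEnclosingCircle(k);cu+=285;cv_+=80
print('cap px',cu,cv_,rad,cv2.fitEllipse(k))
zs=[at_depth(c,u,v,d[v,u])[2] for v in range(int(cv_)-15,int(cv_)+15,2) for u in range(int(cu)-15,int(cu)+15,2)];print('cap z',np.median(zs))
vv,uu=np.mgrid[60:250:4,150:440:4];Q=np.array([at_depth(c,x,y,d[y,x]) for x,y in zip(uu.ravel(),vv.ravel())]);R=np.hypot(Q[:,0]-.588,Q[:,1]-.103)
mm=(R>.03)&(R<.072)&(abs(Q[:,2]-.091)<.012)&(Q[:,0]<.6);print('deck z',np.median(Q[mm,2]),mm.sum())
for z in(.1035,.105,.1065):
    C=on_z(c,cu,cv_,z);e=on_z(c,cu+rad,cv_,z);print(z,'cap',C.round(4),'radius',np.linalg.norm(e-C).round(4))
C=on_z(c,cu,cv_,.105)
zc=.1243
for n,x,y in(('bore',440,317),('tipL',370,238),('tipR',513,238)): 
    X=on_z(c,*U(x,y),zc); a=np.radians(13.6); w=X-C
    print(n,X.round(4),'along',(w[0]*np.cos(a)+w[1]*np.sin(a)).round(4),'lat',(-w[0]*np.sin(a)+w[1]*np.cos(a)).round(4))
y=r.get_state()['eef_rot'];print(np.degrees(2*np.arctan2(-y[0],y[1])))
hsv=cv2.cvtColor(p,cv2.COLOR_RGB2HSV);S=sockets(p,(130,460,40,250));P=np.array([on_z(c,u,v,.091) for u,v in S]);P=P[(abs(np.hypot(P[:,0]-.588,P[:,1]-.103)-.086)<.006)];print(len(P),circ(P)[0] if len(P)>3 else P)
```

```text
cap px 318.47058868408203 110.5 24.769641876220703 ((33.388553619384766, 30.37553596496582), (47.71389389038086, 47.908836364746094), 10.626422882080078)
cap z 0.10589012822901347
deck z 0.09203828626543209 709
0.1035 cap [0.5875 0.1032 0.1035] radius 0.0118
0.105 cap [0.5874 0.1032 0.105 ] radius 0.0117
0.1065 cap [0.5874 0.1032 0.1065] radius 0.0116
bore [0.6186 0.1094 0.1243] along 0.0317 lat -0.0014
tipL [0.6076 0.0943 0.1243] along 0.0176 lat -0.0134
tipR [0.6019 0.1183 0.1243] along 0.0176 lat 0.0113
13.441541945576711
6 [0.58314687 0.10288012 0.08710538]
```

Call:
{"op": "step_arm", "data": {
  "increments": [
    [[-0.3,0,0],[0,0,0]],
    [[-0.27,0,0],[0,0,0]],
    [[0,0,0],[0,0,0]],
    [[0,0,-0.6],[0,0,0]],
    [[0,0,-0.6],[0,0,0]],
    [[0,0,-0.6],[0,0,0]],
    [[0,0,-0.4],[0,0,0]],
    [[0,0,-0.3],[0,0,0]],
    [[0,0,0],[0,0,0]],
    [[0,0,0],[0,0,0]]
  ]
}}

```text
clock: 13.45
tool_pos: [0.6483, 0.1195, 0.074]
eef_rot: [-0.118, 0.993, 0.0, 0.0]
contact_force: [0.7, 1.3, -0.6]
opening: 0.131
finger_force: 40.0
```

Run:
```python
from h import *
F=[];P=[]
for i in range(2):
    s=r.get_state();F.append(s['contact_force']);P.append(s['tool_pos'])
print(s['clock'],np.round(P,4),np.round(F,2))
c,p,d=snap('wrist','w7')
cv2.imwrite('pics/w7c.png',cv2.resize(p[60:300,140:440,::-1],(750,600)))
```

```text
13.45 [[0.6483 0.1195 0.074 ]
 [0.6483 0.1195 0.074 ]] [[ 0.68  1.33 -0.56]
 [ 0.68  1.33 -0.56]]
```

View pics/w7c.png

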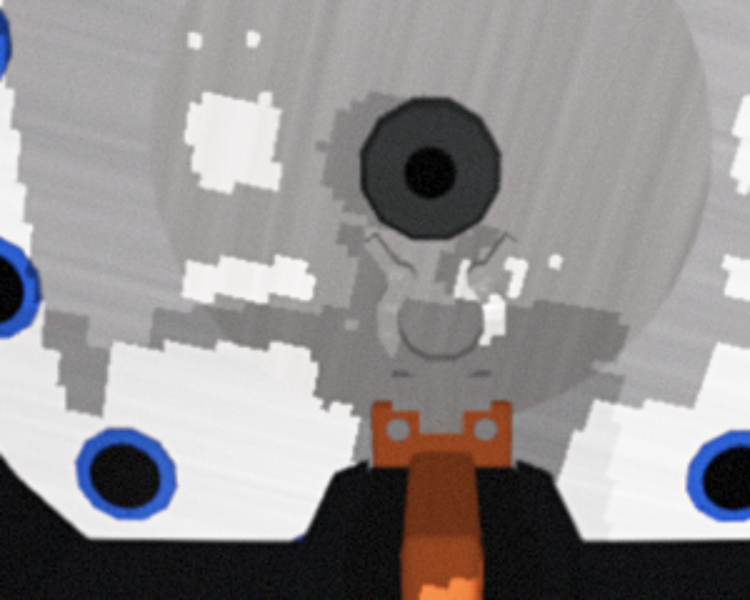

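```bash
cat > rel.py <<'E'
from meas import *
U=lambda x,y:(140+(x+.5)/2.5-.5,60+(y+.5)/2.5-.5)
def rel(n,zc,box,thr=75,tips=((370,238),(513,238)),bore=(440,317),capz=.105):
    c,p,d=load(n); g=cv2.cvtColor(p,cv2.COLOR_RGB2GRAY);x0,x1,y0,y1=box
    m=(g[y0:y1,x0:x1]<thr).astype(np.uint8);k=max(cv2.findContours(m,cv2.RETR_EXTERNAL,cv2.CHAIN_APPROX_NONE)[0],key=cv2.contourArea)
    (cu,cv_),(a1,a2),_=cv2.fitEllipse(k);cu+=x0;cv_+=y0;C=on_z(c,cu,cv_,capz);print('cap',cu,cv_,a1,a2,C.round(4))
    a=np.radians(13.5)
    for q in(bore,*tips):
        w=on_z(c,*U(*q),zc)-C; print('along',(w[0]*np.cos(a)+w[1]*np.sin(a)).round(4),'lat',(-w[0]*np.sin(a)+w[1]*np.cos(a)).round(4))
    s=r.get_state()['tool_pos'];w=np.array(s)-C;print('tool along',(w[0]*np.cos(a)+w[1]*np.sin(a)).round(4),'lat',(-w[0]*np.sin(a)+w[1]*np.cos(a)).round(4))
E
python3 - <<'E'
from rel import *
rel('w7',.0991,(275,350,90,160),tips=((367,236),(515,236)))
E
```

```text
cap 311.48510360717773 127.18226623535156 55.39573669433594 56.394386291503906 [0.5872 0.1031 0.105 ]
along 0.0266 lat 0.0017
along 0.0121 lat -0.0109
along 0.0121 lat 0.0147
tool along 0.0634 lat 0.0017
```

Call:
{"op": "step_arm", "data": {
  "increments": [
    [[0.04,-0.16,0],[0,0,0]],
    [[0,0,0],[0,0,0]],
    [[0,0,-0.05],[0,0,0]],
    [[0,0,-0.05],[0,0,0]],
    [[0,0,-0.05],[0,0,0]],
    [[0,0,-0.05],[0,0,0]],
    [[0,0,0],[0,0,0]],
    [[0,0,0],[0,0,0]],
    [[0,0,0],[0,0,0]],
    [[0,0,0],[0,0,0]]
  ]
}}

```text
clock: 14.5
tool_pos: [0.6487, 0.118, 0.072]
eef_rot: [-0.118, 0.993, 0.0, 0.0]
contact_force: [0.1, -0.8, -0.6]
opening: 0.133
finger_force: 40.0
```

Run:
```python
from rel import *
s=r.get_state();print(s['clock'],np.round(s['tool_pos'],4),np.round(s['contact_force'],2))
snap('wrist','w8');rel('w8',.0971,(275,350,90,160),tips=((367,236),(515,236)))
```

```text
14.5 [0.6487 0.118  0.072 ] [ 0.14 -0.76 -0.62]
cap 315.52965927124023 127.97779083251953 55.79045486450195 56.813133239746094 [0.5872 0.1031 0.105 ]
along 0.0265 lat 0.0001
along 0.012 lat -0.0125
along 0.012 lat 0.013
tool along 0.0632 lat 0.0001
```

Call:
{"op": "step_arm", "data": {
  "increments": [
    [[0,0,-0.05],[0,0,0]],
    [[0,0,-0.05],[0,0,0]],
    [[0,0,-0.05],[0,0,0]],
    [[0,0,-0.05],[0,0,0]],
    [[0,0,-0.05],[0,0,0]],
    [[0,0,0],[0,0,0]],
    [[0,0,0],[0,0,0]],
    [[0,0,0],[0,0,0]],
    [[0,0,0],[0,0,0]],
    [[0,0,0],[0,0,0]]
  ]
}}

```text
clock: 15.55
tool_pos: [0.6487, 0.1179, 0.0694]
eef_rot: [-0.118, 0.993, 0.0, -0.0]
contact_force: [0.1, 0.2, -0.3]
opening: 0.137
finger_force: 40.0
```

Call:
{"op": "step_arm", "data": {
  "increments": [
    [[0,0,-0.05],[0,0,0]],
    [[0,0,-0.05],[0,0,0]],
    [[0,0,-0.05],[0,0,0]],
    [[0,0,0],[0,0,0]],
    [[0,0,0],[0,0,0]],
    [[0,0,0],[0,0,0]],
    [[0,0,0],[0,0,0]],
    [[0,0,0],[0,0,0]],
    [[0,0,0],[0,0,0]],
    [[0,0,0],[0,0,0]]
  ]
}}

```text
clock: 16.55
tool_pos: [0.6487, 0.1179, 0.068]
eef_rot: [-0.118, 0.993, 0.0, 0.0]
contact_force: [-1.5, -0.2, 3.2]
opening: 0.132
finger_force: 40.0
```

Call:
{"op": "step_arm", "data": {
  "increments": [
    [[0,0,-0.05],[0,0,0]],
    [[0,0,-0.05],[0,0,0]],
    [[0,0,-0.05],[0,0,0]],
    [[0,0,-0.05],[0,0,0]],
    [[0,0,0],[0,0,0]],
    [[0,0,0],[0,0,0]],
    [[0,0,0],[0,0,0]],
    [[0,0,0],[0,0,0]],
    [[0,0,0],[0,0,0]],
    [[0,0,0],[0,0,0]]
  ]
}}

```text
clock: 17.55
tool_pos: [0.6487, 0.1179, 0.066]
eef_rot: [-0.118, 0.993, 0.0, 0.0]
contact_force: [-0.0, -0.0, 4.0]
opening: 0.134
finger_force: 40.0
```

Call:
{"op": "step_arm", "data": {
  "increments": [
    [[0,0,-0.05],[0,0,0]],
    [[0,0,0],[0,0,0]],
    [[0,0,0],[0,0,0]],
    [[0,0,0],[0,0,0]],
    [[0,0,0],[0,0,0]],
    [[0,0,0],[0,0,0]],
    [[0,0,0],[0,0,0]],
    [[0,0,0],[0,0,0]],
    [[0,0,0],[0,0,0]],
    [[0,0,0],[0,0,0]]
  ]
}}

```text
clock: 18.55
tool_pos: [0.6487, 0.1179, 0.0655]
eef_rot: [-0.118, 0.993, 0.0, 0.0]
contact_force: [-0.4, -0.8, 4.8]
opening: 0.132
finger_force: 40.0
```

Run:
```python
from rel import *
s=r.get_state();print(s['clock'],np.round(s['tool_pos'],4),np.round(s['contact_force'],2))
c,p,d=snap('wrist','w9');rel('w9',.0906,(275,350,90,160),tips=((367,236),(515,236)))
s=r.get_state();print(np.round(s['contact_force'],2))
cv2.imwrite('pics/w9c.png',cv2.resize(p[60:300,140:440,::-1],(750,600)))
```

```text
18.55 [0.6487 0.1179 0.0655] [-0.4  -0.78  4.78]
cap 315.47385025024414 129.54585647583008 58.487186431884766 59.668914794921875 [0.5872 0.1031 0.105 ]
along 0.0266 lat 0.0001
along 0.0121 lat -0.0125
along 0.0121 lat 0.013
tool along 0.0633 lat 0.0001
[-0.94 -0.52  4.54]
```

View pics/w9c.png

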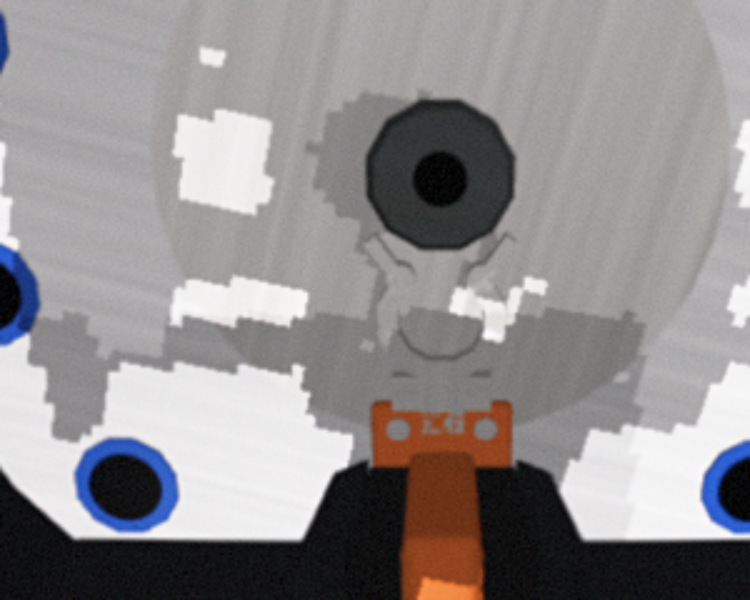

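The crop shows cap (440,173) and jaws (370–513, 236) aligned, with the force at about 4.7 N. Pressing 1 mm more, then starting the slide.

Call:
{"op": "step_arm", "data": {
  "increments": [
    [[0,0,-0.05],[0,0,0]],
    [[0,0,-0.05],[0,0,0]],
    [[0,0,0],[0,0,0]],
    [[0,0,0],[0,0,0]],
    [[0,0,0],[0,0,0]],
    [[0,0,0],[0,0,0]],
    [[0,0,0],[0,0,0]],
    [[0,0,0],[0,0,0]],
    [[0,0,0],[0,0,0]],
    [[0,0,0],[0,0,0]]
  ]
}}

```text
clock: 19.6
tool_pos: [0.6487, 0.1179, 0.0647]
eef_rot: [-0.118, 0.993, 0.0, 0.0]
contact_force: [-1.7, -0.8, 5.9]
opening: 0.135
finger_force: 40.0
```

Call:
{"op": "step_arm", "data": {
  "increments": [
    [[-0.097,-0.023,0],[0,0,0]],
    [[-0.097,-0.023,0],[0,0,0]],
    [[-0.097,-0.023,0],[0,0,0]],
    [[-0.097,-0.023,0],[0,0,0]],
    [[-0.097,-0.023,0],[0,0,0]],
    [[-0.097,-0.023,0],[0,0,0]],
    [[-0.097,-0.023,0],[0,0,0]],
    [[-0.097,-0.023,0],[0,0,0]],
    [[0,0,0],[0,0,0]],
    [[0,0,0],[0,0,0]]
  ]
}}

```text
clock: 20.6
tool_pos: [0.6427, 0.1167, 0.0652]
eef_rot: [-0.118, 0.993, 0.001, 0.002]
contact_force: [1.0, -0.6, 4.9]
opening: 0.131
finger_force: 40.0
```

Call:
{"op": "step_arm", "data": {
  "increments": [
    [[0,0,-0.05],[0,0,0]],
    [[0,0,0],[0,0,0]],
    [[0,0,0],[0,0,0]],
    [[0,0,0],[0,0,0]],
    [[0,0,0],[0,0,0]],
    [[0,0,0],[0,0,0]],
    [[0,0,0],[0,0,0]],
    [[0,0,0],[0,0,0]],
    [[0,0,0],[0,0,0]],
    [[0,0,0],[0,0,0]]
  ]
}}

```text
clock: 21.6
tool_pos: [0.6427, 0.1167, 0.0647]
eef_rot: [-0.118, 0.993, 0.0, 0.002]
contact_force: [0.7, 0.2, 5.9]
opening: 0.132
finger_force: 40.0
```

Run:
```python
from rel import *
s=r.get_state();print(s['clock'],np.round(s['tool_pos'],4),np.round(s['eef_rot'],4),np.round(s['contact_force'],2),np.round(s['moment'],3))
c,p,d=snap('wrist','w10');rel('w10',.0895,(275,350,100,180),tips=((367,236),(515,236)))
cv2.imwrite('pics/w10c.png',cv2.resize(p[60:300,140:440,::-1],(750,600)))
```

```text
21.6 [0.6427 0.1167 0.0647] [-1.179e-01  9.930e-01  5.000e-04  1.900e-03] [0.69 0.24 5.86] [ 0.036 -0.131  0.008]
cap 314.99067306518555 145.4250030517578 58.42137908935547 59.28209686279297 [0.5869 0.103  0.105 ]
along 0.0208 lat 0.0003
along 0.0063 lat -0.0123
along 0.0062 lat 0.0132
tool along 0.0575 lat 0.0003
```

Call:
{"op": "step_arm", "data": {
  "increments": [
    [[-0.097,-0.023,0],[0,0,0]],
    [[-0.097,-0.023,0],[0,0,0]],
    [[-0.097,-0.023,0],[0,0,0]],
    [[-0.097,-0.023,0],[0,0,0]],
    [[-0.097,-0.023,0],[0,0,0]],
    [[-0.097,-0.023,0],[0,0,0]],
    [[0,0,0],[0,0,0]],
    [[0,0,0],[0,0,0]],
    [[0,0,0],[0,0,0]],
    [[0,0,0],[0,0,0]]
  ]
}}

```text
clock: 22.65
tool_pos: [0.6371, 0.1154, 0.0648]
eef_rot: [-0.118, 0.993, 0.001, 0.002]
contact_force: [2.1, 0.5, 5.3]
opening: 0.133
finger_force: 40.0
```

Run:
```python
from rel import *
s=r.get_state();print(s['clock'],np.round(s['tool_pos'],4),np.round(s['eef_rot'],4),np.round(s['contact_force'],2),np.round(s['moment'],3))
c,p,d=snap('wrist','w11');rel('w11',.0895,(275,350,110,200),tips=((367,236),(515,236)))
```

```text
22.65 [0.6371 0.1154 0.0648] [-1.179e-01  9.930e-01  6.000e-04  2.100e-03] [2.07 0.54 5.27] [ 0.087 -0.175  0.003]
cap 314.7562942504883 159.64080429077148 57.50282287597656 59.428497314453125 [0.5866 0.1029 0.105 ]
along 0.0153 lat 0.0004
along 0.0007 lat -0.0122
along 0.0007 lat 0.0133
tool along 0.052 lat 0.0004
```

Call:
{"op": "step_arm", "data": {
  "increments": [
    [[-0.09,-0.05,-0.02],[0,0,0]],
    [[-0.097,-0.023,0],[0,0,0]],
    [[-0.097,-0.023,0],[0,0,0]],
    [[-0.097,-0.023,0],[0,0,0]],
    [[-0.097,-0.023,0],[0,0,0]],
    [[-0.097,-0.023,0],[0,0,0]],
    [[0,0,0],[0,0,0]],
    [[0,0,0],[0,0,0]],
    [[0,0,0],[0,0,0]],
    [[0,0,0],[0,0,0]]
  ]
}}

```text
clock: 23.7
tool_pos: [0.6345, 0.1147, 0.0655]
eef_rot: [-0.118, 0.993, 0.001, 0.005]
contact_force: [5.6, 1.0, 5.8]
opening: 0.132
finger_force: 40.0
```

Call:
{"op": "step_arm", "data": {
  "increments": [
    [[-0.097,-0.023,0],[0,0,0]],
    [[-0.097,-0.023,0],[0,0,0]],
    [[-0.097,-0.023,0],[0,0,0]],
    [[0,0,0],[0,0,0]],
    [[0,0,0],[0,0,0]],
    [[0,0,0],[0,0,0]],
    [[0,0,0],[0,0,0]],
    [[0,0,0],[0,0,0]],
    [[0,0,0],[0,0,0]],
    [[0,0,0],[0,0,0]]
  ]
}}

```text
clock: 24.7
tool_pos: [0.6305, 0.1136, 0.0652]
eef_rot: [-0.118, 0.993, 0.001, 0.004]
contact_force: [5.2, 0.9, 6.5]
opening: 0.133
finger_force: 40.0
```

Run:
```python
from rel import *
s=r.get_state();print(s['clock'],np.round(s['tool_pos'],4),np.round(s['eef_rot'],4),np.round(s['contact_force'],2),np.round(s['moment'],3))
c,p,d=snap('wrist','w12');rel('w12',.0895,(275,350,120,225),tips=((367,236),(515,236)))
```

```text
24.7 [0.6305 0.1136 0.0652] [-1.178e-01  9.930e-01  9.000e-04  4.200e-03] [5.16 0.9  6.54] [ 0.16  -0.791 -0.005]
cap 315.371280670166 175.99838638305664 56.5953254699707 58.69365310668945 [0.5863 0.1029 0.105 ]
along 0.0088 lat 0.0001
along -0.0058 lat -0.0125
along -0.0058 lat 0.0131
tool along 0.0455 lat 0.0001
```

Call:
{"op": "step_arm", "data": {
  "increments": [
    [[-0.097,-0.023,0],[0,0,0]],
    [[-0.097,-0.023,0],[0,0,0]],
    [[0,0,0],[0,0,0]],
    [[0,0,0],[0,0,0]],
    [[0,0,0],[0,0,0]],
    [[0,0,0],[0,0,0]],
    [[0,0,0],[0,0,0]],
    [[0,0,0],[0,0,0]],
    [[0,0,0],[0,0,0]],
    [[0,0,0],[0,0,0]]
  ]
}}

```text
clock: 25.75
tool_pos: [0.6262, 0.1125, 0.0645]
eef_rot: [-0.118, 0.993, 0.0, 0.002]
contact_force: [1.7, 0.2, 7.2]
opening: 0.131
finger_force: 40.0
```

Call:
{"op": "step_arm", "data": {
  "increments": [
    [[-0.097,-0.023,0.05],[0,0,0]],
    [[-0.097,-0.023,0],[0,0,0]],
    [[0,0,0],[0,0,0]],
    [[0,0,0],[0,0,0]],
    [[0,0,0],[0,0,0]],
    [[0,0,0],[0,0,0]],
    [[0,0,0],[0,0,0]],
    [[0,0,0],[0,0,0]],
    [[0,0,0],[0,0,0]],
    [[0,0,0],[0,0,0]]
  ]
}}

```text
clock: 26.75
tool_pos: [0.6242, 0.112, 0.0649]
eef_rot: [-0.118, 0.993, 0.0, 0.002]
contact_force: [0.8, -0.5, 5.2]
opening: 0.132
finger_force: 40.0
```

Call:
{"op": "step_arm", "data": {
  "increments": [
    [[-0.097,-0.023,0],[0,0,0]],
    [[-0.05,-0.012,0],[0,0,0]],
    [[0,0,0],[0,0,0]],
    [[0,0,0],[0,0,0]],
    [[0,0,0],[0,0,0]],
    [[0,0,0],[0,0,0]],
    [[0,0,0],[0,0,0]],
    [[0,0,0],[0,0,0]],
    [[0,0,0],[0,0,0]],
    [[0,0,0],[0,0,0]]
  ]
}}

```text
clock: 27.75
tool_pos: [0.6231, 0.1118, 0.065]
eef_rot: [-0.118, 0.993, 0.001, 0.002]
contact_force: [1.8, 0.4, 6.4]
opening: 0.132
finger_force: 40.0
```

Run:
```python
from rel import *
s=r.get_state();print(s['clock'],np.round(s['tool_pos'],4),np.round(s['eef_rot'],4),np.round(s['contact_force'],2),np.round(s['moment'],3))
c,p,d=snap('wrist','w13');rel('w13',.0895,(275,350,130,240),tips=((367,236),(515,236)))
```

```text
27.75 [0.6231 0.1118 0.065 ] [-1.18e-01  9.93e-01  5.00e-04  2.20e-03] [1.8  0.42 6.43] [ 0.07  -0.214 -0.011]
cap 315.1952476501465 191.7043228149414 53.675445556640625 57.761966705322266 [0.5854 0.1025 0.105 ]
along 0.0022 lat 0.0002
along -0.0123 lat -0.0124
along -0.0124 lat 0.0132
tool along 0.0389 lat 0.0002
```

Call:
{"op": "step_arm", "data": {
  "increments": [
    [[-0.097,-0.023,0],[0,0,0]],
    [[-0.05,-0.012,0],[0,0,0]],
    [[0,0,0],[0,0,0]],
    [[0,0,0],[0,0,0]],
    [[0,0,0],[0,0,0]],
    [[0,0,0],[0,0,0]],
    [[0,0,0],[0,0,0]],
    [[0,0,0],[0,0,0]],
    [[0,0,0],[0,0,0]],
    [[0,0,0],[0,0,0]]
  ]
}}

```text
clock: 28.8
tool_pos: [0.6226, 0.1117, 0.0653]
eef_rot: [-0.118, 0.993, 0.001, 0.003]
contact_force: [2.4, 1.7, 6.1]
opening: 0.132
finger_force: 40.0
```

Call:
{"op": "step_arm", "data": {
  "increments": [
    [[-0.097,-0.023,0],[0,0,0]],
    [[-0.097,-0.023,0],[0,0,0]],
    [[0,0,0],[0,0,0]],
    [[0,0,0],[0,0,0]],
    [[0,0,0],[0,0,0]],
    [[0,0,0],[0,0,0]],
    [[0,0,0],[0,0,0]],
    [[0,0,0],[0,0,0]],
    [[0,0,0],[0,0,0]],
    [[0,0,0],[0,0,0]]
  ]
}}

```text
clock: 29.8
tool_pos: [0.6225, 0.1118, 0.0657]
eef_rot: [-0.118, 0.993, 0.001, 0.005]
contact_force: [5.8, 0.7, 4.8]
opening: 0.13
finger_force: 40.0
```

The clip has stopped firmly at home: no travel for a further 2 mm commanded, and the side force rose to 5.8 N. Unloading, then releasing.

Call:
{"op": "step_arm", "data": {
  "increments": [
    [[0.097,0.023,0],[0,0,0]],
    [[0.097,0.023,0],[0,0,0]],
    [[0.097,0.023,0.05],[0,0,0]],
    [[0,0,0.05],[0,0,0]],
    [[0,0,0.05],[0,0,0]],
    [[0,0,0],[0,0,0]],
    [[0,0,0],[0,0,0]],
    [[0,0,0],[0,0,0]],
    [[0,0,0],[0,0,0]],
    [[0,0,0],[0,0,0]]
  ]
}}

```text
clock: 30.8
tool_pos: [0.6225, 0.1117, 0.0663]
eef_rot: [-0.118, 0.993, 0.001, 0.002]
contact_force: [5.5, 1.3, 5.3]
opening: 0.129
finger_force: 40.0
```

Call:
{"op": "step_arm", "data": {
  "increments": [
    [[0.05,0.012,0],[0,0,0]],
    [[0.05,0.012,0.05],[0,0,0]],
    [[0,0,0],[0,0,0]],
    [[0,0,0],[0,0,0]],
    [[0,0,0],[0,0,0]],
    [[0,0,0],[0,0,0]],
    [[0,0,0],[0,0,0]],
    [[0,0,0],[0,0,0]],
    [[0,0,0],[0,0,0]],
    [[0,0,0],[0,0,0]]
  ]
}}

```text
clock: 31.8
tool_pos: [0.6224, 0.1117, 0.0665]
eef_rot: [-0.118, 0.993, 0.0, 0.001]
contact_force: [4.0, 2.0, 4.2]
opening: 0.13
finger_force: 40.0
```

Release, and let it settle.

Call:
{"op": "step_arm", "data": {
  "increments": [
    [[0,0,0],[0,0,0]],
    [[0,0,0],[0,0,0]],
    [[0,0,0],[0,0,0]],
    [[0,0,0],[0,0,0]],
    [[0,0,0],[0,0,0]],
    [[0,0,0],[0,0,0]],
    [[0,0,0],[0,0,0]],
    [[0,0,0],[0,0,0]],
    [[0,0,0],[0,0,0]],
    [[0,0,0],[0,0,0]]
  ],
  "fingers": 0.4
}}

```text
clock: 32.8
tool_pos: [0.6216, 0.1113, 0.0663]
eef_rot: [-0.118, 0.993, 0.0, 0.0]
contact_force: [0.6, -0.1, -0.1]
opening: 0.397
finger_force: 0.0
```

Run:
```python
from rel import *
s=r.get_state();print(s['clock'],np.round(s['tool_pos'],4),np.round(s['contact_force'],2),s['opening'])
```

```text
32.8 [0.6216 0.1113 0.0663] [ 0.57 -0.12 -0.06] 0.3968480029959306
```

Call:
{"op": "step_arm", "data": {
  "increments": [
    [[0,0,0.5],[0,0,0]],
    [[0,0,1],[0,0,0]],
    [[0,0,1.5],[0,0,0]],
    [[0,0,2],[0,0,0]],
    [[0,0,2],[0,0,0]],
    [[0,0,2],[0,0,0]],
    [[0,0,2],[0,0,0]],
    [[0,0,0],[0,0,0]],
    [[0,0,0],[0,0,0]],
    [[0,0,0],[0,0,0]]
  ]
}}

```text
clock: 33.8
tool_pos: [0.6209, 0.1109, 0.1756]
eef_rot: [-0.118, 0.993, -0.0, -0.001]
contact_force: [-0.9, 0.3, -0.7]
opening: 0.401
finger_force: 0.0
```

Run:
```python
from rel import *
s=r.get_state();print(s['clock'],np.round(s['tool_pos'],4),np.round(s['contact_force'],2),s['opening'])
c,p,d=snap('wrist','w14');hsv=cv2.cvtColor(p,cv2.COLOR_RGB2HSV)
g=cv2.cvtColor(p,cv2.COLOR_RGB2GRAY);u0,v0=proj(c,[.5872,.1031,.105]);print('cap proj',u0,v0)
m=cv2.inRange(hsv,(5,150,40),(22,255,255));v,u=np.nonzero(m);P=np.array([at_depth(c,x,y,d[y,x]) for x,y in zip(u,v)])
k=(np.hypot(P[:,0]-.59,P[:,1]-.1)<.1)&(P[:,2]>.08);P=P[k];print(len(P),np.histogram(P[:,2],np.arange(.08,.14,.003)))
t=P[:,2]>.118;G=P[t];print('grip top',G.mean(0).round(4),np.median(G[:,2]),cv2.minAreaRect((G[:,:2]*1000).astype(np.float32)))
b=P[P[:,2]<.1];a=np.radians(13.5);w=(b-[.5872,.1031,0]);al=w[:,0]*np.cos(a)+w[:,1]*np.sin(a);print('plate along',al.min(),al.max(),np.median(b[:,2]))
w=G.mean(0)-[.5872,.1031,0];print('grip along',w[0]*np.cos(a)+w[1]*np.sin(a),'lat',-w[0]*np.sin(a)+w[1]*np.cos(a))
S=sockets(p,(130,520,20,300));Q=np.array([on_z(c,x,y,.09) for x,y in S]);Q=Q[abs(np.hypot(Q[:,0]-.587,Q[:,1]-.103)-.086)<.006];print(len(Q),circ(Q)[0].round(4))
R=np.hypot
vv,uu=np.mgrid[20:300:4,130:520:4];q=np.array([at_depth(c,x,y,d[y,x]) for x,y in zip(uu.ravel(),vv.ravel())]);rr=R(q[:,0]-.587,q[:,1]-.103)
print('deck z',np.median(q[(rr>.03)&(rr<.072)&(q[:,0]<.58)&(abs(q[:,2]-.09)<.012),2]),'cap z',np.median(q[rr<.008,2]))
```

```text
33.8 [0.6209 0.1109 0.1756] [-0.94  0.35 -0.71] 0.4013122244451005
cap proj 316.1831489160822 153.0274246050812
3693 (array([  0,   0,   0,   4, 659,  39,  19,  18,  19,  22,  18,  22,  20,
        21, 129, 484,   1,   0,   0,   0]), array([0.08 , 0.083, 0.086, 0.089, 0.092, 0.095, 0.098, 0.101, 0.104,
       0.107, 0.11 , 0.113, 0.116, 0.119, 0.122, 0.125, 0.128, 0.131,
       0.134, 0.137, 0.14 ]))
grip top [0.6037 0.116  0.2553] 0.29344048361104647 ((602.1835327148438, 90.73497009277344), (88.85143280029297, 93.9977798461914), 51.577781677246094)
plate along 0.016191631910194508 0.0521832354729804 0.09385142429472651
grip along 0.019080135064455373 lat 0.008730561598073096
12 [0.5877 0.1034 0.0861]
deck z 0.08989477549372527 cap z 0.10586859304438456
```

The clip is home: plate rear 52.2 mm from the axis against 52 nominal, flat and held between deck and cap, with the gripper clear above it.

```bash
python3 -c "
from plant import r
print(r.finish_job())"
```

```text
the job is handed in; nothing more can be done
None
```

The retaining clip snapped home in the spindle groove at about 34 s of the 56 s allowed; a final measurement put it within 0.2 mm of fully home, the most downward force I read was about 7 N, and I released it and handed the job in, though my first grasp closed just above the grip because the real fingertips sit about 30 mm short of the reported TCP.

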